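# Load a swivel ball into the ultrasonic cleaner and let its basket down

### The job

Load the empty ultrasonic cleaner: with the basket still up, lower the polished swivel ball gently into the wire basket and stand it upright on its foot, without dropping it or pressing it hard against the basket. Then press the red button on top of the lift column and push the lift smoothly all the way down, so that its pin springs into the lower hole when you let go and the basket stays down in the tank. Leave the other things on the bench alone.

Things in the scene. Friction and masses are not known exactly. Their poses are not given: they have to be found in the camera images.
- swivel_ball: loose polished steel ball, 40 mm across, on a short dark neck and a round dark foot (30 mm across, 6 mm thick), 52 mm tall, 0.10 to 0.21 kg, standing on its foot on the bench to the left of the cleaner. Origin at the centre of the foot's underside, z up through the ball, whose centre is 32 mm above the origin. Grasp the ball at its middle from any side.
- cleaner: white bench-top ultrasonic cleaner, fixed to the bench, empty. Square housing 184 x 184 mm with a steel tank 148 x 148 mm inside, rim 110 mm above the bench. Origin on the bench under the middle of the tank; its -x side is the front (dial and switch), +x points to the lift column behind the tank, which is part of it and whose axis stands 130 mm from the origin; z up.
- basket_floor (a point): centre of the top face of the grey mat on the floor of the square wire basket that the lift holds over the tank. Basket inside 120 x 120 mm, 62 mm from mat to rim, walls 2.6 mm, open above; two wires slant from its rear (+x) rim up and back to the lift head. Raised, the point is 121 mm above the bench, lowered 46 mm. Axes as the cleaner's: x to the lift column, z up.
- button_top (a point): centre of the top of the red round push button (23 mm across) on top of the lift head, 130 mm behind the basket's centre along the basket's +x. About 241 mm above the bench when raised, 166 mm when lowered.
- lift (a joint): how far the lift has come down, m: 0 raised, 0.075 fully down on its collar, where the pin can spring into the lower hole. The telescoping column slides straight down; a stiff gland keeps it where it is left and takes 3 to 8 N to push down slowly. The upper hole is a slot that leaves the pin 5 mm of play (0 to 0.005); further down only with the button pressed.
- lift_button (a joint): how far the red button is pressed into the lift head, m: 0 out, 0.007 fully in. Spring about 2 N at the start, 5 N at the end. From about 6 mm on the pin is out of its hole; pushing on then takes the whole lift down. Let go between the holes it stays about 6 mm in; it comes right out (0) only where the pin finds a hole.
- eyepiece: loose black spare eyepiece, 33 x 33 x 41 mm, standing on the bench; bystander, origin at its underside
- loupe: loose black eye loupe, 36 x 36 x 34 mm, standing on the bench; bystander, origin at its underside
- screwdriver_red: loose red screwdriver, 170 mm long, lying on the bench; bystander
- weight_200g: loose steel calibration weight, 32 x 32 x 44 mm, the largest of a group of four to the right of the cleaner; bystander, origin at its underside
- weight_100g: loose steel calibration weight, 26 x 26 x 36 mm, second largest of the same group; bystander, origin at its underside
Mind the look-alikes: they are no part of the job. Leave any green or yellow look-alike of the swivel_ball alone.

How it is judged:
On the way, in this order (a step that is already met when the one before it is completed fails the run):
1. the swivel ball stands upright on the mat in the raised basket, let go (x of swivel_ball in the frame of basket_floor between -0.048 and 0.048 m and y of swivel_ball in the frame of basket_floor between -0.048 and 0.048 m and z of swivel_ball in the frame of basket_floor below 0.005 m and angle between swivel_ball's own z axis and vertical below 0.15 rad and contact force between swivel_ball and the fingers below 0.1 N and value of joint lift below 0.01 m), for 0.2 s.
2. the lift is pushed all the way down (value of joint lift above 0.072 m), for 0.1 s.
At the end, for the whole second after the job is handed in: The lift is down (within 3 mm of its full 75 mm) with the button sprung back out (under 2 mm), so the pin is in the lower hole; the swivel ball stands at rest and upright (within 0.15 rad) on the mat in the basket (value of joint lift above 0.072 m and value of joint lift_button below 0.002 m and x of swivel_ball in the frame of basket_floor between -0.048 and 0.048 m and y of swivel_ball in the frame of basket_floor between -0.048 and 0.048 m and z of swivel_ball in the frame of basket_floor below 0.005 m and angle between swivel_ball's own z axis and vertical below 0.15 rad and linear speed of swivel_ball below 0.02 m/s); the robot touches nothing.
It fails at once if the swivel ball is dropped into the basket (faster than 0.4 m/s inside it, a fall of about 8 mm) (linear speed of swivel_ball above 0.4 m/s and horizontal distance between swivel_ball and basket_floor below 0.085 m and z of swivel_ball in the frame of basket_floor below 0.06 m).
It fails at once if the swivel ball is pressed or knocked against the basket or any part of the cleaner with more than 20 N (contact force between swivel_ball and cleaner above 20 N).
It fails at once if the lift is slammed down (faster than 0.3 m/s) (velocity of joint lift above 0.3 m/s).
It fails at once if one of the eyepiece, the loupe, the screwdriver and the two larger weights is moved by more than 20 mm (distance of any of eyepiece, loupe, screwdriver_red, weight_200g, weight_100g from where it was at the start of the episode above 0.02 m).
It also fails if it takes over 48 s, if anything falls off the work surface, if the arm or the gripper's body presses on something with over 40 N, if the wrist force passes 120 N, or if a joint passes its speed limit or range.

### The arm

A 6-joint arm with a two-finger parallel gripper is mounted at the origin on a cart in front of the work surface, level with it; the furniture and walls round the work are solid. World frame = base frame: x ahead of the robot, y to its left, z up, the work surface at z = 0. Lengths are in m, angles in rad, forces in N, time in s.
With the tool pointing down it reaches from about 0.225 to 0.875 m from the base axis. Payload 3.4 kg.
Tool frame: the origin (TCP) lies at the very end of the fingers, on their centre line; the grasp point (between the pads) lies 19 mm behind it; z points along the fingers, x is the direction in which the jaws open and shut, and the axes are right-handed (so a half turn about z gives the same grasp; the last joint's range is limited). The gripper opens to 85 mm and grips with 20 to 120 N. Pads are 22 mm wide; open, the fingers measure 114 mm over their backs; the gripper's body (76 mm by 85 mm) begins 54 mm behind the grasp point. The pads swing forward as they close: fully open they stand 13 mm farther back than shut.
Start: joints at [1.228, 0.276, 1.505, -0, 1.361, -0.121], TCP at [0.127, 0.561, 0.231] pointing down, gripper open.
Joint ranges: [-2.89, 2.89], [-0.75, 2.08], [0.22, 2.7], [-1.18, 4.32], [0.11, 2.71], [-2.7, 2.7]. Speed limits (rad/s): [2.57, 2.57, 3.14, 3.14, 3.14, 3.14].

### API

Orientations are given as a unit quaternion [w, x, y, z].
In Python, from rig import manip gives the robot as it stands.
- The arm moves only by the tool carry_out, never from a script. Its argument "series" is a list of rows, each a list of 2 entries, a list of its own where there are three numbers: the shift along the tool's x, y, z in mm, then the turn about the tool's z in degrees. A call has 1 to 10 rows; each row shifts and turns the pose as measured when the row begins, along the tool's axes as they then stand; what a row does not reach is not made up. A row lasts 1/12 s, in which the tool goes at most 41.7 mm and 7.16 degrees, less where a joint would pass 70% of its speed; a pose out of reach is approached as far as the arm can. A call is refused whole if a number of a shift passes 41.7 or a number of a turn 7.16, either way. A call with a gripper value outside its range is refused whole. "fingers" is the finger opening in mm, from 0 to 85.4, set as the call begins (left out, the last holds). The fingers move at their own pace and stop on an object; "squeeze" is the grip in N (left out, the last holds). Time passes only in rows, so rows that do not move let the fingers close. It gives the time, the measured TCP pose, the force and the opening at its end, in the units of the state.
- manip.get_state(): the state, without advancing time (a new reading comes with each control period).
- manip.get_image(name): name is "scene" or "top" or "wrist"; returns a dict with "frame" (420x560x3 uint8, blue, green, red), "K" (3x3 intrinsics, pixels), "k1" (the pictures are not rectified: a ray, as slopes to the right and down, at radius r is drawn at 1 + k1 r^2 times it, then the intrinsics apply), "rvec" (rotation vector, rad) and "tvec" (3), from world to camera coordinates, as OpenCV has them; the wrist camera has in their place "mount" (4x4, takes a point from camera to tool coordinates, whose origin is the TCP and whose axes are the tool frame's). Camera axes: x right, y down, z forward; pixel columns grow to the right and rows downward; lengths in m; the calibration is good to about 2 mm. A picture is of the moment at which its call begins: read the wrist's pose just before it. There is no depth.
- manip.sign_off(): hands the job in, once; it reports no verdict.
The state is a dict: "clock": time; "qpos": joint angles; "qd": joint speeds; "effort": joint torques, N m; "position": TCP position; "ee_rot": TCP orientation; "contact_force": force on the tool from outside, world axes, zero at the start; "moment": the same for the moment, N m; "width": finger opening in m.
Only numpy, scipy, OpenCV 4.12 (cv2) and the standard library are available. Lean on these libraries where they do the work, as an engineer would, in place of code of your own. Each camera call takes 0.05 s, during which the arm holds its last target. There are 200 camera calls.

## Working session

There is one attempt and no reset: what is moved stays moved. The work goes in short steps, Python scripts to look and compute and a tool call to move; the robot and the scene stay as the last step left them, time stands still between calls to the robot, and variables do not carry over. Pictures are saved under pics/ and viewed, about 8 in all and at most 12, crops included, and the job is handed in when it is done.

Besides the shell and the picture viewer there is one more tool, called after "Request:" as name([rows], argument=value, ...), one row to a line, values as JSON. carry_out: Moves the arm, as the interface text tells. Its arguments: {"type":"object","properties":{"series":{"type":"array","items":{"type":"array"}},"fingers":{"type":"number"},"squeeze":{"type":"number"}},"required":["series"]}

```bash
mkdir -p pics; cat > h.py <<'E'
import numpy as np, cv2
from rig import manip
from scipy.spatial.transform import Rotation as R
def cam(name):
    s=manip.get_state(); d=manip.get_image(name)
    if 'mount' in d:
        q=s['ee_rot']; T=np.eye(4); T[:3,:3]=R.from_quat([q[1],q[2],q[3],q[0]]).as_matrix(); T[:3,3]=s['position']
        M=T@np.array(d['mount']); d['Rwc']=M[:3,:3]; d['c']=M[:3,3]
    else:
        Rm=cv2.Rodrigues(np.array(d['rvec'],float))[0]; d['Rwc']=Rm.T; d['c']=-Rm.T@np.array(d['tvec'],float).ravel()
    return d
def ray(d,u,v):
    K=np.array(d['K']); x=(u-K[0,2])/K[0,0]; y=(v-K[1,2])/K[1,1]
    r=rd=np.hypot(x,y)
    for _ in range(30): r=rd/(1+d['k1']*r*r)
    f=r/rd if rd>0 else 1
    return d['c'], d['Rwc']@np.array([x*f,y*f,1])
def onz(d,u,v,z):
    c,r=ray(d,u,v); return c+r*(z-c[2])/r[2]
def two(d1,p1,d2,p2):
    c1,r1=ray(d1,*p1);c2,r2=ray(d2,*p2)
    t=np.linalg.lstsq(np.c_[r1,-r2],c2-c1,rcond=None)[0]
    a=c1+r1*t[0];b=c2+r2*t[1]; return (a+b)/2,np.linalg.norm(a-b)
def proj(d,p):
    q=d['Rwc'].T@(np.array(p)-d['c']);x,y=q[:2]/q[2];f=1+d['k1']*(x*x+y*y);K=np.array(d['K'])
    return K[0,0]*x*f+K[0,2],K[1,1]*y*f+K[1,2]
def save(d,n,crop=None,s=1):
    f=d['frame']
    if crop: u0,v0,u1,v1=crop; f=f[v0:v1,u0:u1]
    cv2.imwrite('pics/'+n,cv2.resize(f,None,fx=s,fy=s,interpolation=cv2.INTER_CUBIC))
E
python3 - <<'E'
from h import *
import pickle
for n in('scene','top'):
    d=cam(n); save(d,n+'0.png',None,1.4); pickle.dump(d,open(n+'0.pkl','wb')); print(n,d['c'],d['k1'],d['K'][0])
print(manip.get_state())
E
```

```text
scene [1.20449667 0.69558783 0.58814785] -0.03675949393108499 [489.24646085   0.         281.57318666]
top [3.71089213e-01 9.24043704e-04 1.28592988e+00] -0.059340449250403195 [431.48011994   0.         285.55524384]
{'clock': 0.1, 'qpos': array([ 1.22797756e+00,  2.76549057e-01,  1.50596768e+00, -4.07024722e-05,
        1.36069167e+00, -1.21024694e-01]), 'qd': array([-0.00074186,  0.00017515, -0.0027661 , -0.00169953, -0.00119877,
        0.00108444]), 'effort': array([ 8.73637200e-04, -4.17706311e+01, -2.46405262e+01, -2.71509134e-04,
        5.70902339e-03,  2.99791714e-05]), 'position': array([0.12637035, 0.5604828 , 0.23053182]), 'ee_rot': array([ 4.41588522e-04,  7.81015682e-01,  6.24510890e-01, -6.76803175e-04]), 'contact_force': array([ 0.61745175, -0.18942312, -0.74299473]), 'moment': array([ 0.02827356,  0.03890582, -0.02267954]), 'width': 0.08539675413859961}
```

View pics/scene0.png

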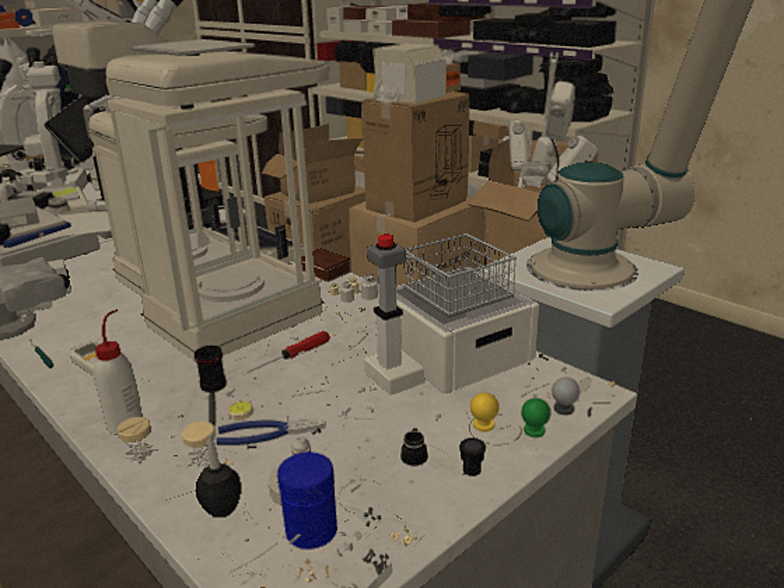

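View pics/top0.png

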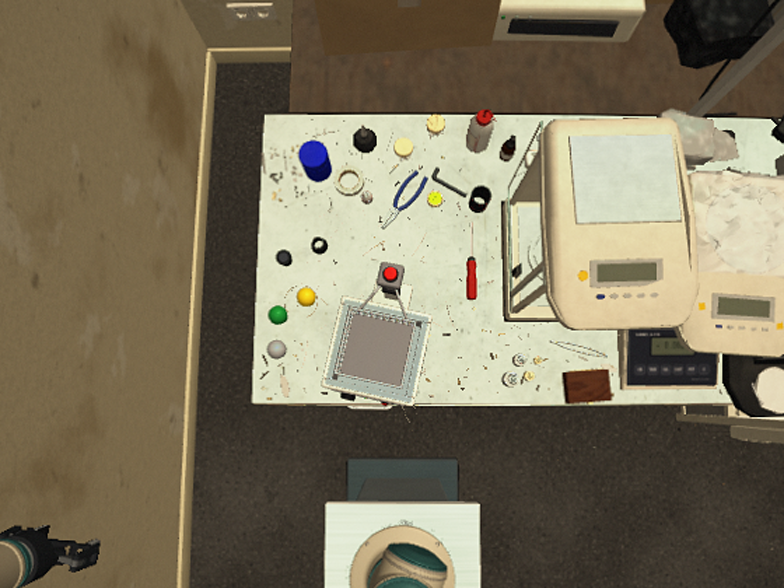

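The scene view (scaled ×1.4) shows the grey ball at (565,388), the look-alikes green at (535,412) and yellow at (484,407), the red button at (386,240) and the basket at (455,275). In the top view the grey ball is at (276,349), green at (278,315), yellow at (307,297), the red button at (390,273) and the mat centre near (377,352). I choose the grey polished ball.

```bash
python3 - <<'E'
from h import *
import pickle
S=pickle.load(open('scene0.pkl','rb'));T=pickle.load(open('top0.pkl','rb'))
def red(d,box):
    u0,v0,u1,v1=box; h=cv2.cvtColor(d['frame'],cv2.COLOR_BGR2HSV)[v0:v1,u0:u1]
    m=((h[...,0]<8)|(h[...,0]>172))&(h[...,1]>170)&(h[...,2]>90); y,x=np.nonzero(m); return x.mean()+u0,y.mean()+v0,m.sum()
rt=red(T,(265,180,295,210)); rs=red(S,(262,160,290,182)); print(rt,rs)
print('button',two(T,rt[:2],S,rs[:2]), onz(T,*rt[:2],.240))
def circ(d,box):
    u0,v0,u1,v1=box; f=cv2.cvtColor(d['frame'],cv2.COLOR_BGR2GRAY)[v0:v1,u0:u1]
    f=cv2.resize(f,None,fx=4,fy=4,interpolation=cv2.INTER_CUBIC)
    c=cv2.HoughCircles(f,cv2.HOUGH_GRADIENT,1.5,200,param1=100,param2=15,minRadius=18,maxRadius=50)[0][0]; return (c[0]-1.5)/4+u0,(c[1]-1.5)/4+v0,c[2]/4
bt=circ(T,(182,235,212,265)); bs=circ(S,(388,262,420,300)); print(bt,bs)
print('ball',two(T,bt[:2],S,bs[:2]), onz(T,*bt[:2],.032))
# mat
g=T['frame'][205:295,225:315].astype(int)
m=((g.max(2)-g.min(2)<30)&(g.mean(2)>85)&(g.mean(2)<160)).astype(np.uint8)
m=cv2.morphologyEx(m,cv2.MORPH_OPEN,np.ones((7,7),np.uint8))
c=max(cv2.findContours(m,0,2)[0],key=cv2.contourArea); r=cv2.minAreaRect(c); print(r)
P=np.array([onz(T,u+225,v+205,.121) for u,v in cv2.boxPoints(r)]); print('mat',P,P.mean(0),[np.linalg.norm(P[i]-P[i-1]) for i in range(4)])
print('TCP px in top',proj(T,manip.get_state()['position']))
o=cv2.resize(T['frame'][195:300,170:330],None,fx=4,fy=4)
b=((cv2.boxPoints(r)+[225-170,205-195])*4).astype(int); cv2.polylines(o,[b],True,(0,0,255),1)
cv2.circle(o,(int((bt[0]-170)*4),int((bt[1]-195)*4)),int(bt[2]*4),(0,0,255),1)
cv2.imwrite('pics/crop1.png',o)
E
```

```text
(np.float64(278.42028985507244), np.float64(194.84057971014494), np.int64(69)) (np.float64(274.8313253012048), np.float64(171.40963855421685), np.int64(83))
button (array([0.58523381, 0.0224385 , 0.23370457]), np.float64(0.0002468388644321509)) [0.5840411  0.02222335 0.24      ]
(np.float32(197.1875), np.float32(248.6875), np.float32(7.2375)) (np.float32(403.5625), np.float32(278.6875), np.float32(10.125))
ball (array([0.46547374, 0.26301983, 0.03186296]), np.float64(0.0013692591645286605)) [0.46584678 0.26241717 0.032     ]
((43.58574295043945, 44.105594635009766), (44.27033996582031, 44.22785186767578), 12.26477336883545)
mat [[ 0.4130935   0.12070034  0.121     ]
 [ 0.53038946  0.09716872  0.121     ]
 [ 0.50497402 -0.02075476  0.121     ]
 [ 0.38849506  0.00436613  0.121     ]] [0.45923801 0.05037011 0.121     ] [np.float64(0.11890639790182025), np.float64(0.11963310466346891), np.float64(0.12063121367617428), np.float64(0.11915706709556785)]
TCP px in top (np.float64(53.28109330877871), np.float64(382.6360038043027))
```

View pics/crop1.png

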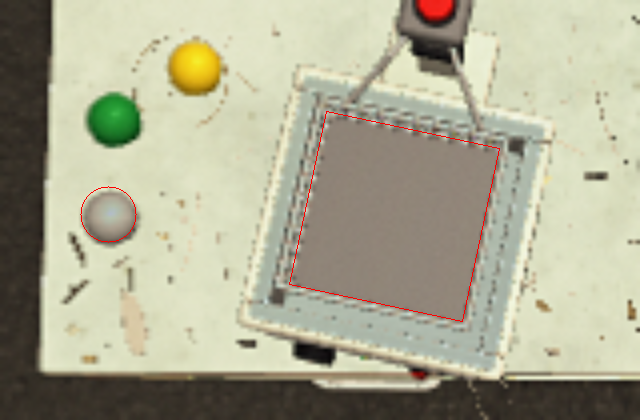

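The crop confirms it: the detected circle sits on the grey steel ball at crop (108,214), green is at (113,119) and yellow at (195,68), and the mat quad fits with about 119 mm sides. The basket yaw is about -12.2°, and the jaws already lie along basket y. Now the approach.

Request:
carry_out([
  [[-20,37,0],0],
  [[-20,37,0],0],
  [[-20,37,0],0],
  [[-20,37,0],0],
  [[-20,37,0],0],
  [[-20,37,0],0],
  [[-20,37,0],0],
  [[-20,37,0],0],
  [[-20,37,0],0],
  [[-20,37,0],0],
], fingers=75, squeeze=35)

```text
clock: 0.93
position: [0.4378, 0.2885, 0.2246]
ee_rot: [-0.002, 0.776, 0.631, -0.004]
contact_force: [0.7, 1.1, 0.4]
width: 0.0748
```

```bash
cat >> h.py <<'E'
def togo(p):
    s=manip.get_state(); q=s['ee_rot']; Rm=R.from_quat([q[1],q[2],q[3],q[0]])
    dz=Rm.as_matrix()
    print('t',round(s['clock'],2),'pos',s['position'].round(4),'w',round(s['width'],4),'F',s['contact_force'].round(1),'togo mm',(dz.T@(np.array(p)-s['position'])*1000).round(1),'xaxis',dz[:,0].round(3),'z',dz[:,2].round(3))
E
python3 - <<'E'
from h import *
togo([.4655,.2630,.012])
d=cam('wrist'); save(d,'w1.png'); print(proj(d,[.4655,.263,.032]))
E
```

```text
t 0.93 pos [0.4378 0.2885 0.2246] w 0.0748 F [0.7 1.1 0.4] togo mm [-18.5  34.  212.4] xaxis [ 0.204  0.979 -0.004] z [-0.009 -0.002 -1.   ]
(np.float64(263.3379086246379), np.float64(222.60444589802478))
```

View pics/w1.png

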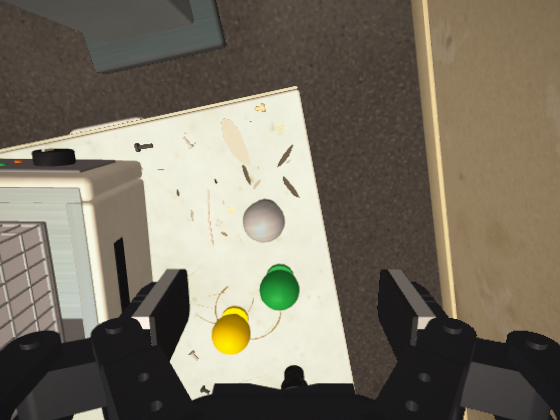

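The wrist view shows the grey ball at (263,220), against a prediction of (263,223), so the position holds to about 1 mm. Descending.

Request:
carry_out([
  [[-6,11,30],0],
  [[-6,11,30],0],
  [[-6,11,30],0],
  [[0,0,30],0],
  [[0,0,30],0],
  [[0,0,0],0],
  [[0,0,0],0],
])

```text
clock: 1.57
position: [0.4806, 0.2525, 0.0698]
ee_rot: [0.003, 0.781, 0.625, -0.001]
contact_force: [0.1, 0.4, 1.5]
width: 0.075
```

```bash
python3 - <<'E'
from h import *
togo([.4655,.2630,.012])
d=cam('wrist'); p=proj(d,[.4655,.263,.032]); print(p)
g=d['frame'].astype(int); m=(g.max(2)-g.min(2)<28)&(g.mean(2)>70)&(g.mean(2)<200); u,v=map(int,p)
m[:, :u-70]=0;m[:,u+70:]=0;m[:max(v-70,0)]=0;m[v+70:]=0
c=max(cv2.findContours(cv2.morphologyEx(m.astype(np.uint8),cv2.MORPH_OPEN,np.ones((5,5))),0,2)[0],key=cv2.contourArea);print(cv2.minEnclosingCircle(c))
save(d,'w2.png')
E
```

```text
t 1.57 pos [0.4806 0.2525 0.0698] w 0.075 F [0.1 0.4 1.5] togo mm [  7.2 -17.3  57.7] xaxis [ 0.22   0.976 -0.005] z [ 0.003 -0.006 -1.   ]
(np.float64(296.7594609421181), np.float64(216.38644309766354))
((297.0516357421875, 213.521484375), 40.71588897705078)
```

View pics/w2.png

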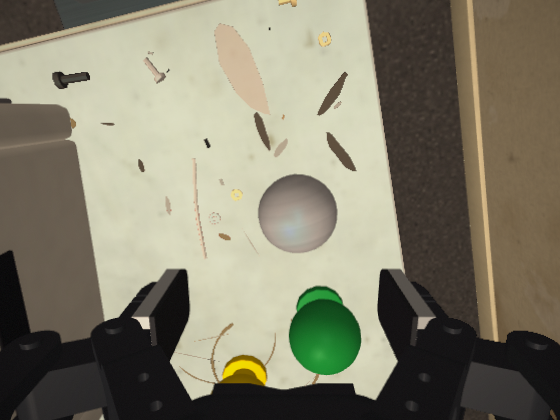

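The ball is centred at (297,213), about 1.5 mm nearer the robot than predicted, and I overshot it by about 17 mm. I correct sideways first, then go down.

Request:
carry_out([
  [[7,-18,0],0],
  [[0,0,0],0],
  [[0,0,0],0],
  [[0,0,0],0],
])

```text
clock: 1.95
position: [0.4673, 0.2659, 0.076]
ee_rot: [0.005, 0.78, 0.625, 0.004]
contact_force: [0.3, 0.3, -0.1]
width: 0.0749
```

```bash
python3 -c "
from h import *
togo([.4642,.2630,.012])"
```

```text
t 1.95 pos [0.4673 0.2659 0.076 ] w 0.0749 F [ 0.3  0.3 -0.1] togo mm [-3.5 -3.1 64. ] xaxis [ 0.218  0.976 -0.   ] z [ 0.012 -0.003 -1.   ]
```

Request:
carry_out([
  [[-1,-1,15],0],
  [[-1,-1,15],0],
  [[-1,-1,15],0],
  [[0,0,10],0],
  [[0,0,3],0],
  [[0,0,0],0],
  [[0,0,0],0],
])

```text
clock: 2.53
position: [0.4746, 0.2665, 0.0257]
ee_rot: [0.009, 0.78, 0.626, 0.015]
contact_force: [-0.3, 0.3, -0.5]
width: 0.075
```

```bash
python3 -c "
from h import *
togo([.4642,.2630,.012])"
```

```text
t 2.53 pos [0.4746 0.2665 0.0257] w 0.075 F [-0.3  0.3 -0.5] togo mm [-5.8 -9.8 13.3] xaxis [0.216 0.976 0.012] z [ 0.034  0.005 -0.999]
```

Request:
carry_out([
  [[-2,-4,0],0],
  [[-2,-4,4],0],
  [[-1,-2,4],0],
  [[0,0,4],0],
  [[0,0,0],0],
  [[0,0,0],0],
])

```text
clock: 3.03
position: [0.4651, 0.2642, 0.0153]
ee_rot: [0.01, 0.78, 0.626, 0.018]
contact_force: [0.1, -0.8, 0.1]
width: 0.0749
```

```bash
python3 -c "
from h import *
togo([.4642,.2630,.012])"
```

```text
t 3.03 pos [0.4651 0.2642 0.0153] w 0.0749 F [ 0.1 -0.8  0.1] togo mm [-1.4 -0.7  3.3] xaxis [0.216 0.976 0.015] z [ 0.039  0.007 -0.999]
```

Request:
carry_out([
  [[-1,0,3],0],
  [[0,0,0],0],
  [[0,0,0],0],
  [[0,0,0],0],
  [[0,0,0],0],
  [[0,0,0],0],
  [[0,0,0],0],
  [[0,0,0],0],
  [[0,0,0],0],
  [[0,0,0],0],
], fingers=30, squeeze=35)

```text
clock: 3.87
position: [0.4651, 0.2633, 0.0122]
ee_rot: [0.01, 0.78, 0.626, 0.017]
contact_force: [-0.5, 0.3, 1.0]
width: 0.0384
```

```bash
python3 -c "
from h import *
togo([.4642,.2630,.012]);d=cam('wrist');save(d,'w3.png')"
```

```text
t 3.87 pos [0.4651 0.2633 0.0122] w 0.0384 F [-0.5  0.3  1. ] togo mm [-0.5 -0.8  0.2] xaxis [0.216 0.976 0.015] z [ 0.039  0.007 -0.999]
```

View pics/w3.png

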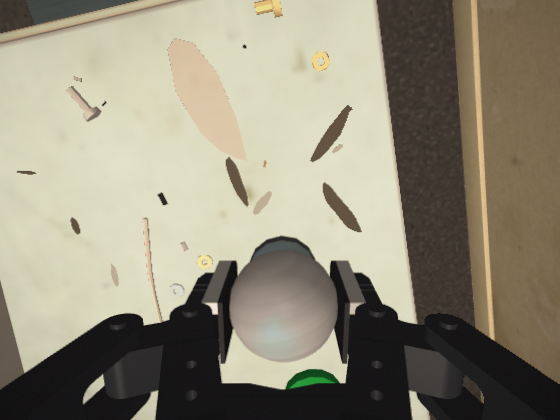

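The ball is gripped at its middle at (283,305), with a width of 38.4 mm. Lifting above the basket rim.

Request:
carry_out([
  [[0,0,-8],0],
  [[0,0,-16],0],
  [[0,0,-24],0],
  [[0,0,-25],0],
  [[0,0,-25],0],
  [[0,0,-25],0],
  [[0,0,-25],0],
  [[0,0,-25],0],
  [[0,0,-16],0],
  [[0,0,-8],0],
])

```text
clock: 4.75
position: [0.4534, 0.2602, 0.2168]
ee_rot: [0.008, 0.78, 0.626, 0.012]
contact_force: [0.2, -0.3, -1.6]
width: 0.0379
```

Request:
carry_out([
  [[0,0,-6],0],
  [[0,0,-3],0],
  [[0,0,0],0],
  [[0,0,0],0],
])

```text
clock: 5.08
position: [0.4527, 0.2601, 0.2273]
ee_rot: [0.008, 0.78, 0.626, 0.013]
contact_force: [-0.8, 0.4, -2.6]
width: 0.038
```

```bash
python3 -c "
from h import *
togo([.452,.050,.225])"
```

```text
t 5.08 pos [0.4527 0.2601 0.2273] w 0.038 F [-0.8  0.4 -2.6] togo mm [-205.3   44.7    1.7] xaxis [0.216 0.976 0.01 ] z [ 0.03   0.003 -1.   ]
```

Request:
carry_out([
  [[-8,2,0],0],
  [[-16,3,0],0],
  [[-24,5,-1],0],
  [[-28,6,-1],0],
  [[-28,6,-1],0],
  [[-28,6,-1],0],
  [[-28,6,0],0],
  [[-16,4,0],0],
  [[-8,2,0],0],
  [[0,0,0],0],
])

```text
clock: 5.92
position: [0.4453, 0.0596, 0.2191]
ee_rot: [0.004, 0.779, 0.628, 0.002]
contact_force: [0.9, 0.4, -1.5]
width: 0.038
```

```bash
python3 -c "
from h import *
togo([.452,.050,.225])"
```

```text
t 5.92 pos [0.4453 0.0596 0.2191] w 0.038 F [ 0.9  0.4 -1.5] togo mm [-8.   8.6 -5.8] xaxis [ 0.212  0.977 -0.002] z [ 0.007 -0.004 -1.   ]
```

Request:
carry_out([
  [[-4,4,0],0],
  [[-4,4,0],0],
  [[0,0,0],0],
  [[0,0,0],0],
  [[0,0,0],0],
])

```text
clock: 6.33
position: [0.4517, 0.0516, 0.2177]
ee_rot: [0.002, 0.778, 0.628, 0.001]
contact_force: [0.3, -0.2, -1.7]
width: 0.0378
```

```bash
python3 - <<'E'
from h import *
togo([.452,.050,.136])
d=cam('wrist');t=cam('scene')
o=np.vstack([cv2.resize(d['frame'],(400,300)),cv2.resize(t['frame'][130:300,240:420],(400,300))]); cv2.imwrite('pics/c4.png',o)
E
```

```text
t 6.33 pos [0.4517 0.0516 0.2177] w 0.0378 F [ 0.3 -0.2 -1.7] togo mm [-1.5  0.3 81.7] xaxis [ 0.211  0.978 -0.   ] z [ 0.004 -0.001 -1.   ]
```

View pics/c4.png

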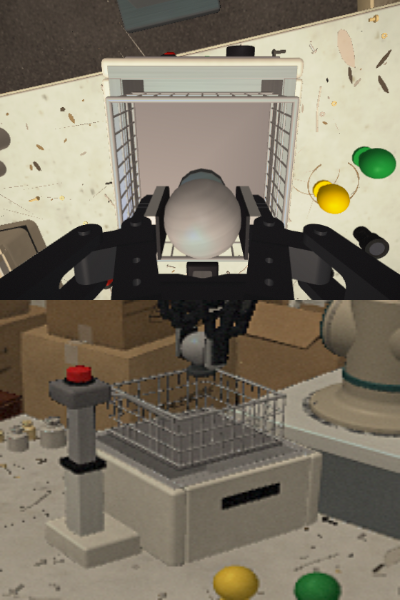

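The ball hangs upright over the basket, with the wrist view showing it between the side walls. Lowering.

Request:
carry_out([
  [[-1,0,6],0],
  [[0,0,10],0],
  [[0,0,12],0],
  [[0,0,12],0],
  [[0,0,10],0],
  [[0,0,6],0],
  [[0,0,2],0],
  [[0,0,0],0],
  [[0,0,0],0],
])

```text
clock: 7.18
position: [0.4513, 0.0528, 0.1563]
ee_rot: [0.002, 0.776, 0.63, 0.002]
contact_force: [-0.1, -0.1, -0.9]
width: 0.038
```

```bash
python3 -c "
from h import *
togo([.452,.050,.134])"
```

```text
t 7.18 pos [0.4513 0.0528 0.1563] w 0.038 F [-0.1 -0.1 -0.9] togo mm [-2.6  1.1 22.3] xaxis [0.206 0.979 0.   ] z [ 0.006 -0.001 -1.   ]
```

Request:
carry_out([
  [[-1,0,4],0],
  [[-1,0,4],0],
  [[0,0,4],0],
  [[0,0,3],0],
  [[0,0,2],0],
  [[0,0,0],0],
  [[0,0,0],0],
])

```text
clock: 7.77
position: [0.4525, 0.0505, 0.1393]
ee_rot: [0.003, 0.777, 0.63, 0.004]
contact_force: [-0.3, 0.4, -1.9]
width: 0.0379
```

Request:
carry_out([
  [[0,0,1],0],
  [[0,0,1],0],
  [[0,0,0],0],
])

```text
clock: 8.02
position: [0.4527, 0.0505, 0.1373]
ee_rot: [0.004, 0.777, 0.63, 0.004]
contact_force: [0.4, -0.3, -2.2]
width: 0.0382
```

Request:
carry_out([
  [[0,0,1],0],
  [[0,0,1],0],
  [[0,0,0],0],
])

```text
clock: 8.27
position: [0.453, 0.0505, 0.1353]
ee_rot: [0.004, 0.776, 0.63, 0.004]
contact_force: [0.7, 1.4, -1.4]
width: 0.0385
```

Request:
carry_out([
  [[0,0,1],0],
  [[0,0,0],0],
])

```text
clock: 8.43
position: [0.453, 0.0505, 0.1342]
ee_rot: [0.004, 0.776, 0.63, 0.004]
contact_force: [-0.2, 0.5, -1.0]
width: 0.0378
```

Request:
carry_out([
  [[0,0,1],0],
  [[0,0,0],0],
])

```text
clock: 8.6
position: [0.4531, 0.0505, 0.1334]
ee_rot: [0.004, 0.776, 0.63, 0.004]
contact_force: [-0.7, -0.6, -2.3]
width: 0.0378
```

Request:
carry_out([
  [[0,0,1],0],
  [[0,0,0],0],
])

```text
clock: 8.77
position: [0.4532, 0.0505, 0.1328]
ee_rot: [0.004, 0.776, 0.63, 0.004]
contact_force: [-0.0, 0.4, -1.5]
width: 0.0381
```

Request:
carry_out([
  [[0,0,1],0],
  [[0,0,0],0],
])

```text
clock: 8.93
position: [0.4533, 0.0506, 0.1321]
ee_rot: [0.004, 0.776, 0.63, 0.004]
contact_force: [0.5, -0.1, -1.5]
width: 0.0384
```

Request:
carry_out([
  [[0,0,1],0],
  [[0,0,0],0],
])

```text
clock: 9.1
position: [0.4533, 0.0505, 0.1313]
ee_rot: [0.004, 0.776, 0.63, 0.004]
contact_force: [-0.4, 0.2, -1.4]
width: 0.0388
```

Request:
carry_out([
  [[0,0,1],0],
  [[0,0,0],0],
])

```text
clock: 9.27
position: [0.4533, 0.0505, 0.1304]
ee_rot: [0.004, 0.776, 0.63, 0.004]
contact_force: [-0.6, -0.6, -0.2]
width: 0.038
```

Request:
carry_out([
  [[0,0,1],0],
  [[0,0,0],0],
])

```text
clock: 9.43
position: [0.4533, 0.0505, 0.1294]
ee_rot: [0.004, 0.776, 0.63, 0.004]
contact_force: [-0.3, -1.2, 0.7]
width: 0.0383
```

```bash
python3 - <<'E'
from h import *
d=cam('scene'); togo([.4533,.05,.13])
save(d,'s5.png',(290,130,400,230),6)
E
```

```text
t 9.48 pos [0.4533 0.0505 0.1294] w 0.0384 F [-1.3 -0.8  0.7] togo mm [-0.5  0.1 -0.6] xaxis [0.206 0.979 0.002] z [ 0.012 -0.001 -1.   ]
```

View pics/s5.png

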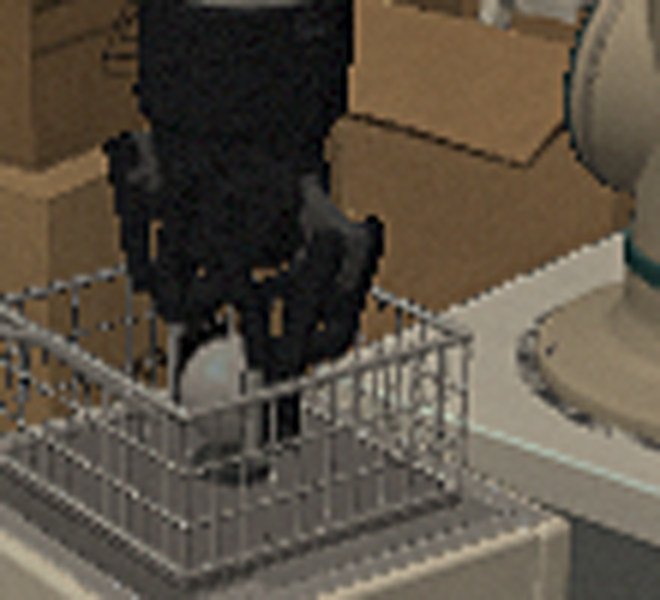

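The foot at crop (235,470) is on the mat, and the force went from -1.7 N to +0.7 N, so the mat carries it. Releasing.

Request:
carry_out([
  [[0,0,0],0],
  [[0,0,0],0],
  [[0,0,0],0],
  [[0,0,0],0],
  [[0,0,0],0],
  [[0,0,0],0],
], fingers=60, squeeze=20)

```text
clock: 9.98
position: [0.4543, 0.0504, 0.1288]
ee_rot: [0.005, 0.776, 0.63, 0.005]
contact_force: [0.5, 0.4, -0.0]
width: 0.0597
```

```bash
python3 - <<'E'
from h import *
togo([.4533,.05,.13]); d=cam('wrist'); save(d,'w6.png')
E
```

```text
t 9.98 pos [0.4543 0.0504 0.1288] w 0.0597 F [ 0.5  0.4 -0. ] togo mm [-0.6 -0.9 -1.2] xaxis [0.206 0.979 0.002] z [ 0.014 -0.001 -1.   ]
```

View pics/w6.png

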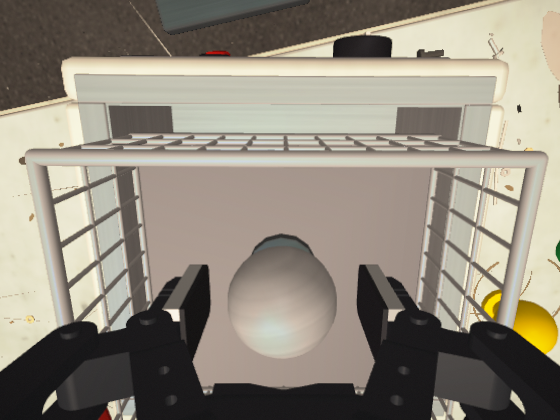

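The ball stands free and upright between the open pads, centred at (282,300). Retreating straight up.

Request:
carry_out([
  [[0,0,-4],0],
  [[0,0,-10],0],
  [[0,0,-18],0],
  [[0,0,-25],0],
  [[0,0,-25],0],
  [[0,0,-25],0],
  [[0,0,-25],0],
  [[0,0,-20],0],
  [[0,0,-8],0],
  [[0,0,0],0],
])

```text
clock: 10.87
position: [0.4504, 0.0507, 0.2971]
ee_rot: [0.004, 0.776, 0.63, 0.004]
contact_force: [0.3, 0.1, -0.9]
width: 0.0599
```

Request:
carry_out([
  [[0,0,-5],0],
  [[0,0,0],0],
  [[0,0,0],0],
  [[0,0,0],0],
], fingers=0)

```text
clock: 11.2
position: [0.4487, 0.0507, 0.2995]
ee_rot: [0.002, 0.777, 0.63, 0.002]
contact_force: [0.4, -0.5, 0.2]
width: 0.0117
```

```bash
python3 - <<'E'
from h import *
togo([.5855,.0225,.28])
d=cam('scene'); d2=cam('wrist'); o=np.hstack([cv2.resize(d['frame'][110:260,250:400],(400,400)),cv2.resize(d2['frame'],(400,300))[:,:]if 0 else cv2.copyMakeBorder(cv2.resize(d2['frame'],(400,300)),0,100,0,0,0)])
cv2.imwrite('pics/c7.png',o)
E
```

```text
t 11.2 pos [0.4487 0.0507 0.2995] w 0.0117 F [ 0.4 -0.5  0.2] togo mm [  0.5 139.5  20.3] xaxis [0.206 0.979 0.   ] z [ 0.006 -0.001 -1.   ]
```

View pics/c7.png

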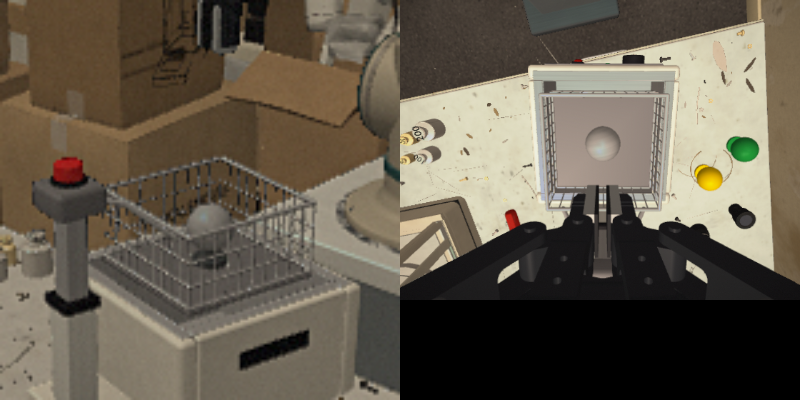

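The ball stands upright in the raised basket: scene crop (208,220), wrist crop (602,143). Now over the button.

Request:
carry_out([
  [[0,10,0],0],
  [[0,20,0],0],
  [[0,28,0],0],
  [[0,28,0],0],
  [[0,25,0],0],
  [[0,12,0],0],
  [[0,5,0],0],
  [[0,0,0],0],
  [[0,0,0],0],
], fingers=0)

```text
clock: 12.05
position: [0.5821, 0.0221, 0.2936]
ee_rot: [-0.0, 0.776, 0.63, -0.001]
contact_force: [0.4, -0.3, 0.5]
width: 0.0002
```

```bash
python3 -c "
from h import *
togo([.5855,.0225,.25])"
```

```text
t 12.05 pos [0.5821 0.0221 0.2936] w 0.0002 F [ 0.4 -0.3  0.5] togo mm [ 1.1  3.3 43.6] xaxis [ 0.206  0.979 -0.001] z [-0.001 -0.001 -1.   ]
```

Request:
carry_out([
  [[1,2,6],0],
  [[0,1,12],0],
  [[0,0,12],0],
  [[0,0,8],0],
  [[0,0,2],0],
  [[0,0,0],0],
  [[0,0,0],0],
])

```text
clock: 12.63
position: [0.5806, 0.0242, 0.252]
ee_rot: [-0.001, 0.776, 0.631, -0.001]
contact_force: [-0.0, -0.7, 0.1]
width: -0.0001
```

```bash
python3 -c "
from h import *
togo([.5855,.0225,.241])"
```

```text
t 12.63 pos [0.5806 0.0242 0.252 ] w -0.0001 F [-0.  -0.7  0.1] togo mm [-0.6  5.2 11. ] xaxis [ 0.204  0.979 -0.001] z [-0.003  0.    -1.   ]
```

Request:
carry_out([
  [[0,4,1],0],
  [[-1,2,3],0],
  [[0,0,3],0],
  [[0,0,3],0],
  [[0,0,3],0],
  [[0,0,3],0],
])

```text
clock: 13.13
position: [0.5884, 0.0217, 0.2377]
ee_rot: [0.001, 0.776, 0.631, 0.001]
contact_force: [-0.4, -0.2, -0.9]
width: -0.0001
```

```bash
python3 -c "
from h import *
togo([.5855,.0225,.160])"
```

```text
t 13.13 pos [0.5884 0.0217 0.2377] w -0.0001 F [-0.4 -0.2 -0.9] togo mm [ 0.2 -3.3 77.7] xaxis [0.204 0.979 0.   ] z [ 0.003 -0.    -1.   ]
```

Request:
carry_out([
  [[0,-1,3],0],
  [[0,-1,3],0],
  [[0,0,3],0],
  [[0,0,3],0],
])

```text
clock: 13.47
position: [0.5882, 0.0217, 0.2268]
ee_rot: [0.003, 0.776, 0.631, 0.003]
contact_force: [0.5, 0.2, 4.4]
width: -0.0002
```

Request:
carry_out([
  [[0,0,4],0],
  [[0,0,4],0],
  [[0,0,4],0],
  [[0,0,4],0],
])

```text
clock: 13.8
position: [0.5882, 0.0217, 0.2109]
ee_rot: [0.004, 0.776, 0.631, 0.004]
contact_force: [-0.6, -0.4, 4.9]
width: -0.0003
```

The button is pressed and the lift is moving smoothly at about 5 N.

Request:
carry_out([
  [[0,0,4],0],
  [[0,0,4],0],
  [[0,0,4],0],
  [[0,0,4],0],
  [[0,0,4],0],
  [[0,0,4],0],
  [[0,0,4],0],
  [[0,0,4],0],
  [[0,0,4],0],
  [[0,0,4],0],
])

```text
clock: 14.63
position: [0.5882, 0.0217, 0.1663]
ee_rot: [0.004, 0.776, 0.631, 0.003]
contact_force: [0.1, -0.1, 6.1]
width: 0.0004
```

Request:
carry_out([
  [[0,0,3],0],
  [[0,0,3],0],
  [[0,0,3],0],
  [[0,0,3],0],
])

```text
clock: 14.97
position: [0.5884, 0.0217, 0.1587]
ee_rot: [0.004, 0.776, 0.631, 0.004]
contact_force: [-7.0, 0.2, 24.9]
width: -0.0003
```

Request:
carry_out([
  [[0,0,2],0],
  [[0,0,2],0],
])

```text
clock: 15.13
position: [0.5883, 0.0217, 0.1589]
ee_rot: [0.006, 0.776, 0.631, 0.005]
contact_force: [-2.8, -0.2, 13.4]
width: -0.0001
```

It bottomed on the collar at z = 0.159, as expected, with the force risen to 25 N. Holding briefly, then letting go.

Request:
carry_out([
  [[0,0,2],0],
  [[0,0,2],0],
  [[0,0,-2],0],
  [[0,0,-3],0],
  [[0,0,-5],0],
  [[0,0,-12],0],
  [[0,0,-20],0],
  [[0,0,-20],0],
  [[0,0,-10],0],
  [[0,0,0],0],
])

```text
clock: 15.97
position: [0.5835, 0.0225, 0.2279]
ee_rot: [0.002, 0.776, 0.631, 0.002]
contact_force: [0.6, 0.5, -0.5]
width: 0.0001
```

```bash
python3 - <<'E'
from h import *
togo([.5855,.0225,.166])
d=cam('scene'); d2=cam('wrist'); o=np.hstack([cv2.resize(d['frame'][130:280,250:400],(400,400)),cv2.copyMakeBorder(cv2.resize(d2['frame'],(400,300)),0,100,0,0,0)])
cv2.imwrite('pics/c8.png',o)
print(proj(d,[.5855,.0225,.166]),proj(d,[.5855,.0225,.159]))
h=cv2.cvtColor(d['frame'],cv2.COLOR_BGR2HSV)[130:280,250:300]
m=((h[...,0]<8)|(h[...,0]>172))&(h[...,1]>170)&(h[...,2]>90);y,x=np.nonzero(m);print(m.sum(),x.mean()+250,y.min()+130,y.mean()+130,y.max()+130)
E
```

```text
t 15.97 pos [0.5835 0.0225 0.2279] w 0.0001 F [ 0.6  0.5 -0.5] togo mm [ 0.4  1.7 62. ] xaxis [0.204 0.979 0.   ] z [ 0.005 -0.001 -1.   ]
(np.float64(275.68167083228536), np.float64(202.1623910417334)) (np.float64(275.7806806935479), np.float64(205.23922559852292))
87 276.0919540229885 201 205.25287356321837 210
```

View pics/c8.png

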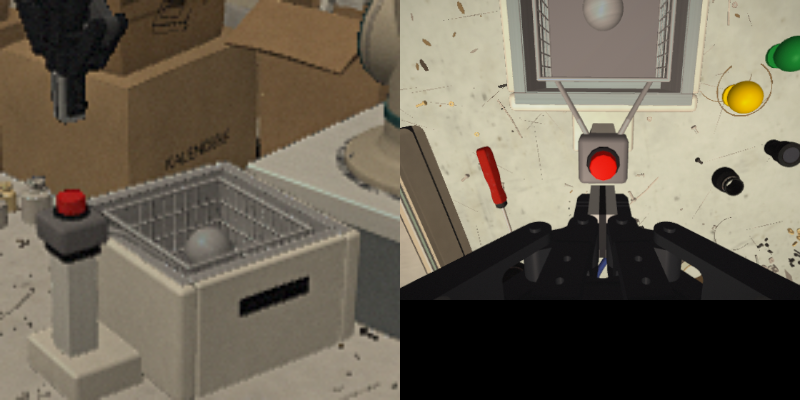

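The picture shows the basket down in the tank, the ball upright at (208,245), the button standing out of the head at (70,203), and the tool clear. The button's red area is 87 px (83 px before pressing), so it is fully out. Handing in.

```bash
python3 -c "
from h import *
togo([.5855,.0225,.166]); print(manip.sign_off())"
```

```text
t 16.07 pos [0.5825 0.0226 0.226 ] w -0.0004 F [-1.2 -0.9 -0.7] togo mm [ 0.5  2.9 60. ] xaxis [ 0.204  0.979 -0.   ] z [ 0.002 -0.001 -1.   ]
the job is handed in; nothing more can be done
None
```

I stood the steel swivel ball upright on the mat in the raised basket and let it go. Then I pressed the red button and pushed the lift down at about 5–6 N until it stopped on the collar. The job was handed in at about 16 s; no verdict is given.

**Lift and button:** the tool stopped at z = 0.159 m, matching the expected bottom with the button pressed in. The force rose to 25 N there. After release, the button top was in the picture where a height of 166 mm puts it. Its red area was 87 px, against 83 px before pressing, so it had sprung back out and the pin should be in the lower hole.

**Ball:** the last pictures show it upright in the lowered basket, near the middle. I judged that by eye and did not measure its angle or position after the push.

**Tool and bench:** the gripper was about 60 mm above the button and touching nothing. I made no contact with anything else on the bench, though I did not measure those objects again.

**Disagreements:** the gripped width read 38 mm for the 40 mm ball. The mat took the ball's weight about 2–3 mm lower than the given height predicted. Neither affected the result.

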